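# Ready the clamp plate and open the safety-capped cleaner

### The arm

A 6-joint arm with a two-finger parallel gripper is mounted at the origin on the work surface. World frame = base frame: x ahead of the robot, y to its left, z up, the work surface at z = 0. Lengths are in m, angles in rad, forces in N, time in s.
With the tool pointing down it reaches from about 0.3 to 0.775 m from the base axis. Payload 14.6 kg.
Tool frame: the origin (TCP) lies on the centre line of the jaws, within the pads' length; the fingertips stand 19 mm ahead of it and the grasp point (between the pads) is the TCP; z points along the fingers, y is the direction in which the jaws open and shut (so a half turn about z gives the same grasp; the last joint's range is limited). The gripper opens to 94 mm and grips with 3 to 60 N. Pads are 16 mm wide; open, the fingers measure 119 mm over their backs; the gripper's body (75 mm by 177 mm) begins 78 mm behind the grasp point.
Start: joints at [-1.388, 0.3, 1.521, -0, 1.321, -0.067], TCP at [0.136, -0.533, 0.224] pointing down, gripper open.
Joint ranges: [-3.03, 3.03], [-0.79, 2.21], [0.23, 2.52], [-1.04, 4.18], [0, 3.07], [-2.55, 2.55]. Speed limits (rad/s): [2.22, 2.22, 2.57, 3.14, 3.14, 3.14].

### API

Orientations are given as [roll, pitch, yaw] about the fixed x, y, z axes, in that order (R = Rz(yaw) Ry(pitch) Rx(roll)).
In Python, from station import ctrl gives the robot as it stands. The module is installed in compiled form; this text tells all that it offers.
- The arm moves only by the shell command python3 -m creep 'ROWS' [FORCE]. ROWS is a JSON object of lists of equal length, an entry for each row: "translation": the shift along the world's x, y, z in mm, a list of three; "yaw": the turn about the world's z in rad; "gripper": the closure in counts, from 0 (fully open) to 255 (shut). A call has 1 to 5 rows; each row is the pose to reach, as a shift and turn from the pose measured when the call began; what a row does not reach only later rows make up. A row lasts 1/12 s, in which the tool goes at most 41.7 mm and 7.16 degrees, less where a joint would pass 70% of its speed; a pose out of reach is approached as far as the arm can. A call with a gripper value outside its range is refused whole. The fingers move at their own pace and stop on an object; FORCE is the grip in N (left out, the last holds). Time passes only in rows, so rows that repeat a pose let the fingers close. It gives the time, the measured TCP pose, the force and the opening at its end, in the units of the state.
- ctrl.get_obs(): the state, without advancing time (a new reading comes with each control period).
- ctrl.camera(name): name is "side" or "top" or "wrist"; returns a dict with "pixels" (384x512x3 uint8, red, green, blue), "depth" (384x512 float32, m along the optical axis (not along the pixel's ray), 0 where there is no reading), "fx", "fy", "cx", "cy" (pixels), "R" (3x3) and "t" (3): a world point X has camera coordinates R X + t; the wrist camera has in their place "tool_from_camera" (4x4, takes a point from camera to tool coordinates, whose origin is the TCP and whose axes are the flange's). Camera axes: x right, y down, z forward; pixel columns grow to the right and rows downward; lengths in m; the calibration is good to about 2 mm. A picture is of the moment at which its call begins: read the wrist's pose just before it.
- ctrl.hand_in(): hands the job in, once; it reports no verdict.
The state is a dict: "time_s": time; "qpos": joint angles; "joint_vel": joint speeds; "tau": joint torques, N m; "ee_pos": TCP position; "eef_rot": TCP orientation; "force": force on the tool from outside, world axes, zero at the start; "moment": the same for the moment, N m; "grip_width": finger opening in m.
Only numpy, scipy, OpenCV 4.12 (cv2) and the standard library are available. Lean on these libraries where they do the work, as an engineer would, in place of code of your own. Each camera call takes 0.05 s, during which the arm holds its last target. There are 200 camera calls.

### The job

Get ready to clean a string-clamp plate at the racket-stringing bench: first lay the steel plate flat in the long compartment of the tray, post upwards, and let go of it. Then open the cleaner bottle: press its red push-and-turn safety cap down, keep it down while you twist it free counter-clockwise (about a fifth of a turn, never forcing it), lift it off and finish while still holding it, level and about 10 cm straight above the bottle's mouth. Leave the string reel, the screwdriver and the tin where they are.

Things in the scene. Friction and masses are not known exactly. Their poses are not given: they have to be found in the camera images.
- plate_c (a point): Centre (half-way up) of the loose steel clamp plate, 0.2 kg: flat plate 110 x 30 x 6 mm with a dark square post, 16 x 16 mm, on its middle, up to 40 mm above the plate's underside. The point is on the post's axis, 20 mm above the underside. x along the 110 mm length, z up the post; post sides parallel to x and y. Pick it up by the post; either end may go either way round.
- slot (a point): Centre of the floor of the tray's long compartment. Fixed grey tray, 138 x 104 mm, 16 mm high, floor 4 mm thick; the compartment is 130 mm (along this x) by 44 mm (along y) inside, its walls 12 mm above its floor. On its -y side are two short compartments, too short for the plate, one with a few screws. z up.
- cap_c (a point): Centre (half-way up) of the loose red ribbed safety cap on the bottle: round, 45 mm diameter, 30 mm tall, 25 g, z up, x along the white stripe on top. Locked at the start, its x along the bottle's. Push it down 6 mm, keep it down and turn it counter-clockwise seen from above by 60 to 130 degrees (75 is good; a stop blocks clockwise), then lift straight off. Any grip yaw will do.
- mouth (a point): Centre of the top of the bottle's white neck, hidden in the cap at the start, 3 mm above the cap's centre; 159 mm above the table. Blue bottle, 68 mm diameter, fixed upright in a black holder on a 105 mm square base: it cannot move or turn. z up, x across the locking ears. Below the locked cap the neck is free for 15 mm down to the shoulder.
- plunger (a joint): Travel (m) of the cap's return spring in the neck: 0 with the cap locked, 0.007 with the cap pressed to its stop, about -0.003 with the cap off. The locking teeth are cleared beyond 0.0045. The spring pushes up with about 5 N when locked, 10 N at the stop.
- reel: Bystander: yellow string reel, 64 mm diameter, 40 mm tall, standing; origin at the centre of its underside.
- driver: Bystander: red-handled screwdriver lying on the board, about 200 mm long.
- tin: Bystander: small closed aluminium tin, 48 mm diameter, 60 mm tall, standing; origin at the centre of its underside.

How it is judged:
By the outcome, as a careful person would: the job done as asked, in the order asked, and still so for the second after the job is handed in, while the arm keeps its last pose, push and grip.
It also fails if it takes over 54 s, if anything falls off the work surface, if the arm or the gripper's body presses on something with over 40 N, if the wrist force passes 120 N, or if a joint passes its speed limit or range.

## Working session

There is one attempt and no reset: what is moved stays moved. The work goes in short steps, Python scripts to look and compute and a shell command to move; the robot and the scene stay as the last step left them, time stands still between calls to the robot, and variables do not carry over. Pictures are saved under pics/ and viewed, about 8 in all and at most 12, crops included, and the job is handed in when it is done.

```bash
mkdir -p pics; cat > h.py <<'E'
import numpy as np, cv2
from station import ctrl
def snap(n,f):
    o=ctrl.get_obs(); c=ctrl.camera(n); np.savez(f'pics/{f}.npz',ee=o['ee_pos'],rot=o['eef_rot'],**c)
    cv2.imwrite(f'pics/{f}.png',c['pixels'][:,:,::-1]); return c
def cloud(f):
    c=np.load(f'pics/{f}.npz'); d=c['depth']; v,u=np.mgrid[:384,:512]
    P=np.stack([(u-c['cx'])/c['fx']*d,(v-c['cy'])/c['fy']*d,d],-1)
    if 'R' in c: W=(P-c['t'])@c['R']
    else:
        from scipy.spatial.transform import Rotation as R
        T=c['tool_from_camera']; W=(P@T[:3,:3].T+T[:3,3])@R.from_euler('xyz',c['rot']).as_matrix().T+c['ee']
    W[d==0]=np.nan
    return W,c['pixels']
E
python3 - <<'E'
from h import *
o=ctrl.get_obs(); print(o)
snap('top','t0');snap('side','s0')
a=cv2.imread('pics/t0.png');b=cv2.imread('pics/s0.png')
cv2.imwrite('pics/t0b.png',cv2.resize(a,(800,600)))
c=np.load('pics/t0.npz');print(c['fx'],c['R'],c['t'])
E
```

```text
{'time_s': 0.0, 'qpos': array([-1.38761070e+00,  3.00471391e-01,  1.52158120e+00, -1.99568391e-05,
        1.32069139e+00, -6.65936374e-02]), 'joint_vel': array([ 0.00097321,  0.00053638,  0.00064244, -0.00058803,  0.00121566,
        0.00042208]), 'tau': array([ 3.90468820e-03, -5.31803226e+01, -3.52733839e+01,  7.09769432e-02,
        2.43294309e-02, -9.81603193e-05]), 'ee_pos': array([ 0.13590666, -0.532697  ,  0.22388611]), 'eef_rot': array([-3.14044259e+00, -5.73269323e-05,  2.49784184e-01]), 'force': array([-0.32133199, -0.31400843,  0.05945461]), 'moment': array([ 0.00075347, -0.05338177, -0.0400328 ]), 'grip_width': 0.09365005416930314}
452.7746054925217 [[ 0.02269581 -0.99969892  0.00932562]
 [-0.99658439 -0.02336397 -0.07920652]
 [ 0.07940055 -0.00749611 -0.99681461]] [-0.00973351  0.54373281  1.05722874]
```

View pics/t0b.png

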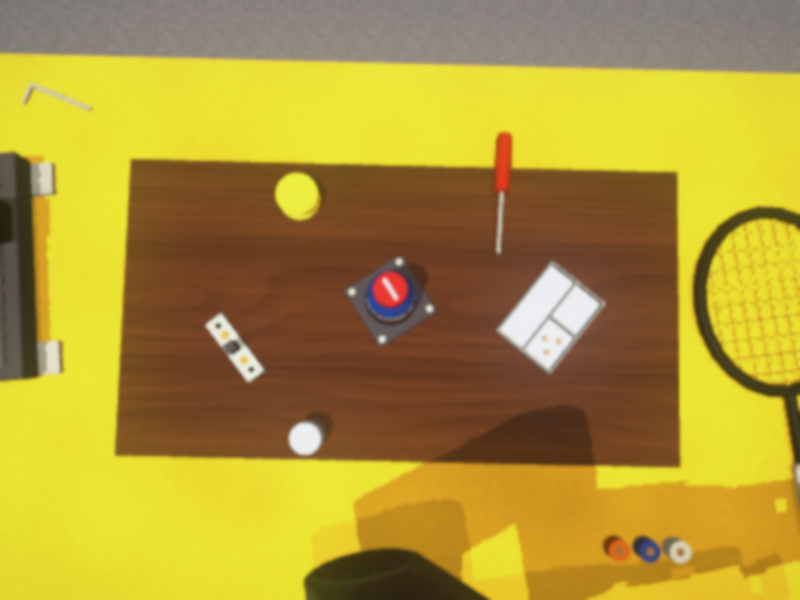

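View pics/s0.png

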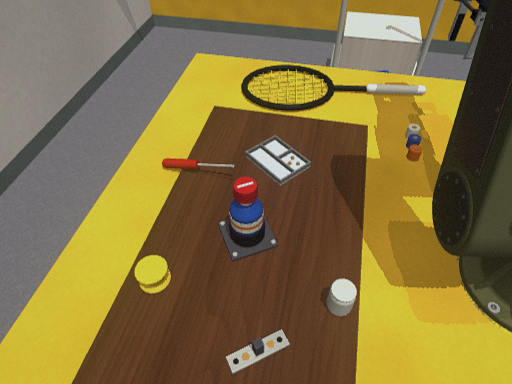

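Top view (800x600): plate at about (235,347) with its post in the middle, cap (390,290), tray centred near (551,317) with the long compartment on its upper-left side. The reel is at (298,196), the tin at (305,438) and the screwdriver at (502,190). The side view agrees with this. Next I'll measure them with depth.

```bash
python3 - <<'E'
from h import *
W,I=cloud('t0'); I=I.astype(int); s=.64
r,g,b=I[...,0],I[...,1],I[...,2]; Z=W[...,2]
def reg(m,x0,x1,y0,y1):
    k=np.zeros_like(m);k[int(y0*s):int(y1*s),int(x0*s):int(x1*s)]=1;return m&k&np.isfinite(Z)
def rep(n,m):
    p=W[m]; print(n,m.sum(),np.median(p,0).round(4),'min',p.min(0).round(3),'max',p.max(0).round(3))
    ys,xs=np.nonzero(m); 
    (c,sz,a)=cv2.minAreaRect((p[:,:2]*1000).astype(np.float32)); print('  rect mm',np.round(c,1),np.round(sz,1),round(a,1))
rep('plate',reg(Z>.003,195,275,300,395)); rep('post',reg(Z>.025,195,275,300,395))
rep('cap',reg(Z>.168,350,430,250,330)); rep('bottle',reg(Z>.06,340,440,240,350))
rep('stripe',reg((Z>.165)&(g>140),350,430,250,330))
rep('tray',reg(Z>.009,480,620,250,385)); rep('tray3',reg(Z>.002,480,620,250,385))
rep('tin',reg(Z>.04,270,340,400,470)); rep('reel',reg(Z>.03,260,340,160,240))
t=cv2.resize(I.astype(np.uint8)[155:250,305:400,::-1],(570,570),interpolation=cv2.INTER_CUBIC)
p=cv2.resize(I.astype(np.uint8)[190:255,115:180,::-1],(200,200),interpolation=cv2.INTER_CUBIC)
t[:200,:200]=p; cv2.imwrite('pics/crop1.png',t)
print(ctrl.get_obs()['time_s'])
E
```

```text
plate 3099 [0.4869 0.2516 0.0106] min [0.416 0.189 0.003] max [0.56  0.318 0.055]
  rect mm [487.7 253.8] [142.8 125.2] 1.7
post 67 [0.4869 0.2498 0.0489] min [0.478 0.241 0.026] max [0.497 0.261 0.055]
  rect mm [486.5 251.6] [15.7 16.9] 39.6
cap 357 [0.5642 0.0159 0.1714] min [ 0.542 -0.006  0.168] max [0.586 0.037 0.178]
  rect mm [564.3  15.7] [42.6 43.9] 46.4
bottle 769 [0.5575 0.0158 0.1577] min [ 0.53  -0.017  0.063] max [0.597 0.05  0.178]
  rect mm [563.2  15.6] [67.5 66.8] 69.3
stripe 54 [0.5645 0.0162 0.1716] min [0.55  0.006 0.168] max [0.577 0.025 0.178]
  rect mm [563.9  15.9] [31.3  7. ] 34.5
tray 6354 [ 0.5435 -0.2292  0.0122] min [ 0.44  -0.337  0.009] max [ 0.65  -0.122  0.055]
  rect mm [ 545.  -230.5] [206.  216.8] 1.3
tray3 7622 [ 0.5437 -0.2289  0.0115] min [ 0.44  -0.338  0.003] max [ 0.651 -0.122  0.055]
  rect mm [ 545.  -230.8] [206.5 217.1] 1.2
tin 370 [0.359  0.1317 0.0699] min [0.335 0.11  0.041] max [0.381 0.155 0.075]
  rect mm [358.3 132.6] [45.2 44.4] 85.0
reel 561 [0.7188 0.1607 0.05  ] min [0.688 0.13  0.044] max [0.75  0.192 0.055]
  rect mm [719.  161.4] [62.4 61.5] 2.1
0.1
```

View pics/crop1.png

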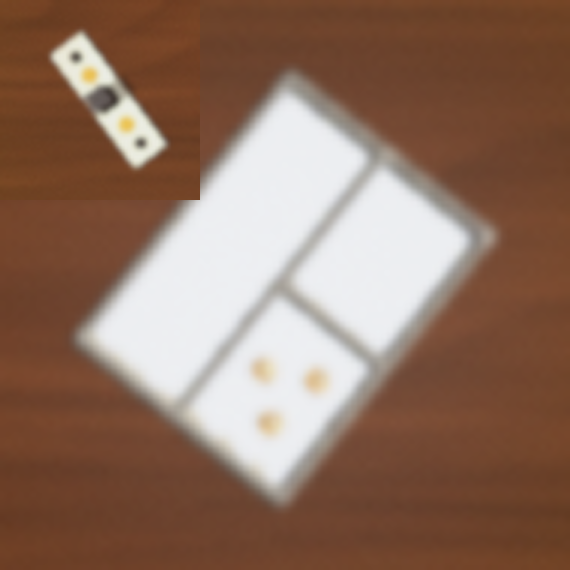

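```bash
python3 - <<'E'
from h import *
c=np.load('pics/t0.npz')
def back(uv,z):
    uv=np.atleast_2d(uv).astype(float); d=np.c_[(uv[:,0]-c['cx'])/c['fx'],(uv[:,1]-c['cy'])/c['fy'],np.ones(len(uv))]@c['R']
    C=-c['R'].T@c['t']; return C+d*((z-C[2])/d[:,2])[:,None]
o=np.array([305,155])
out=back(np.array([[77,338],[290,72],[495,237],[283,503]])/6+o,.026)*1000
inn=back(np.array([[90,338],[287,88],[370,158],[178,405]])/6+o,.014)*1000
pl=back(np.array([[50,53],[137,168],[167,146],[80,32]])/(200/65)+[115,190],.016)*1000
for n,q in(('outer',out),('inner',inn),('plate',pl)):
    print(n,'ctr',q[:,:2].mean(0).round(1)); 
    for i in range(4):
        e=q[(i+1)%4]-q[i]; print('  edge',round(np.hypot(e[0],e[1]),1),'dir',round(np.degrees(np.arctan2(e[1],e[0])),1))
m=(out[0]+out[1])/2;n=(out[2]+out[3])/2;print('slot',(m*.75+n*.25).round(1))
print('post px top', c['R'].shape)
E
```

```text
outer ctr [ 542.2 -230.5]
  edge 136.8 dir -37.8
  edge 104.0 dir -128.1
  edge 136.0 dir 142.0
  edge 103.4 dir 52.4
inner ctr [ 558.7 -211. ]
  edge 129.1 dir -37.3
  edge 43.5 dir -129.4
  edge 126.7 dir 142.9
  edge 43.9 dir 53.8
plate ctr [485. 250.]
  edge 112.3 dir -140.9
  edge 28.4 dir -52.2
  edge 111.9 dir 39.2
  edge 28.1 dir 126.8
slot [ 558.1 -210.    26. ]
post px top (3, 3)
```

Measured positions, with the board top at z≈10 mm:

| Item | Position (mm) | Direction |
|---|---|---|
| Plate | (486, 250) | long axis 38.5° |
| Slot | (558, -210) | x at -37.6° |
| Cap | (564, 16) | top at 171 mm |

The sizes match the ones given. Now I'll move above the plate.

```bash

python3 -m creep '{"translation":[[14,31,10],[28,62,20],[42,94,30],[56,125,30],[70,157,30]],"yaw":[0.08,0.16,0.24,0.32,0.4],"gripper":[0,0,0,0,0]}'
python3 -m creep '{"translation":[[14,31,0],[28,62,0],[42,94,0],[56,125,0],[70,157,0]],"yaw":[0.08,0.16,0.24,0.32,0.4],"gripper":[0,0,0,0,0]}'
python3 -m creep '{"translation":[[14,31,0],[28,62,0],[42,94,0],[56,125,0],[70,157,0]],"yaw":[0.08,0.16,0.24,0.32,0.4],"gripper":[0,0,0,0,0]}'
```

```text
time_s: 0.52
ee_pos: [0.2062, -0.3743, 0.2541]
eef_rot: [-3.141, -0.0, 0.653]
force: [0.3, -1.0, -0.7]
grip_width: 0.0938
time_s: 0.93
ee_pos: [0.2763, -0.2157, 0.254]
eef_rot: [-3.141, 0.0, 1.057]
force: [0.6, -0.1, 0.5]
grip_width: 0.0938
time_s: 1.35
ee_pos: [0.3465, -0.057, 0.2541]
eef_rot: [-3.142, 0.0, 1.461]
force: [0.0, -0.5, -0.1]
grip_width: 0.0939
```

```bash

python3 -m creep '{"translation":[[14,31,0],[28,62,0],[42,93,0],[56,123,0],[70,153,0]],"yaw":[0.08,0.16,0.24,0.32,0.39],"gripper":[0,0,0,0,0]}' >/dev/null
python3 -m creep '{"translation":[[14,31,0],[28,62,0],[42,93,-20],[56,123,-40],[70,153,-60]],"yaw":[0.08,0.16,0.24,0.32,0.39],"gripper":[0,0,0,0,0]}'
python3 -m creep '{"translation":[[0,0,0],[0,0,0]],"yaw":[0,0],"gripper":[0,0]}'
python3 - <<'E'
from h import *
snap('wrist','w1'); W,I=cloud('w1'); I=I.astype(int); Z=W[...,2]
m=np.isfinite(Z)&(Z>.035)&(Z<.06)&(abs(W[...,0]-.486)<.03)&(abs(W[...,1]-.25)<.03)
def rep(m):
    p=(W[m][:,:2]*1000).astype(np.float32); print(m.sum(),np.median(W[m],0).round(4),cv2.minAreaRect(p))
rep(m)
m=np.isfinite(Z)&(I.min(2)>130)&(Z<.025)&(abs(W[...,0]-.486)<.07)&(abs(W[...,1]-.25)<.07); rep(m)
E
```

```text
time_s: 2.18
ee_pos: [0.487, 0.2526, 0.1928]
eef_rot: [-3.141, 0.0, 2.25]
force: [2.0, -0.2, 0.3]
grip_width: 0.0942
time_s: 2.35
ee_pos: [0.4864, 0.2534, 0.1907]
eef_rot: [-3.138, -0.001, 2.251]
force: [-0.6, -0.1, 0.9]
grip_width: 0.0938
235 [0.486  0.2543 0.0507] ((486.7732238769531, 253.1440887451172), (15.229455947875977, 16.339900970458984), 38.43177795410156)
1514 [0.484  0.2573 0.0168] ((487.7466735839844, 254.47032165527344), (110.83932495117188, 28.941736221313477), 39.09099197387695)
```

View pics/w1.png

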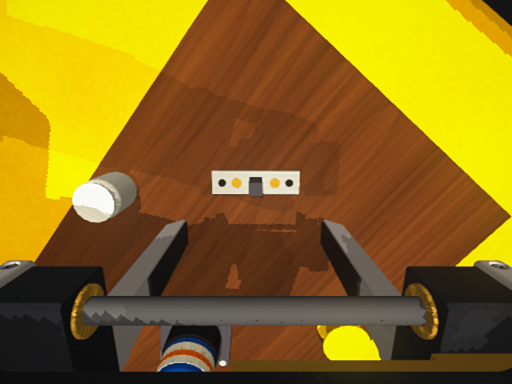

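The wrist view shows the plate centred between the jaws, with the post at pixel (256,186). The wrist measurement gives (487,253), within 1 mm of the TCP, and the yaw agrees. I'll descend and grip the post.

```bash

python3 -m creep '{"translation":[[0,0,-35],[0,0,-70],[0,0,-105],[0,0,-130],[0,0,-144]],"yaw":[0,0,0,0,0],"gripper":[0,0,0,0,0]}'
python3 -m creep '{"translation":[[0,0,-4],[0,0,-7],[0,0,-7]],"yaw":[0,0,0],"gripper":[0,0,100]}'
python3 -m creep '{"translation":[[0,0,0],[0,0,0],[0,0,0],[0,0,0],[0,0,0]],"yaw":[0,0,0,0,0],"gripper":[255,255,255,255,255]}' 30
python3 -m creep '{"translation":[[0,0,0],[0,0,0],[0,0,0],[0,0,0],[0,0,0]],"yaw":[0,0,0,0,0],"gripper":[255,255,255,255,255]}' 30
```

```text
time_s: 2.82
ee_pos: [0.4859, 0.2511, 0.0467]
eef_rot: [-3.138, -0.0, 2.247]
force: [0.1, -0.1, -0.1]
grip_width: 0.0939
time_s: 3.07
ee_pos: [0.4864, 0.2507, 0.0408]
eef_rot: [-3.14, -0.0, 2.246]
force: [-0.1, 0.2, 0.6]
grip_width: 0.0903
time_s: 3.48
ee_pos: [0.4865, 0.2508, 0.0412]
eef_rot: [-3.14, 0.0, 2.246]
force: [-1.0, 0.1, 0.8]
grip_width: 0.0577
time_s: 3.9
ee_pos: [0.4865, 0.2508, 0.0411]
eef_rot: [-3.14, 0.0, 2.246]
force: [0.4, 0.2, -0.8]
grip_width: 0.0242
```

```bash

python3 -m creep '{"translation":[[0,0,0],[0,0,0],[0,0,0],[0,0,0],[0,0,0]],"yaw":[0,0,0,0,0],"gripper":[255,255,255,255,255]}' 30
python3 -m creep '{"translation":[[0,0,10],[0,0,35],[0,0,70],[0,0,105],[0,0,140]],"yaw":[0,0,0,0,0],"gripper":[255,255,255,255,255]}' 
python3 -m creep '{"translation":[[0,-25,30],[0,-55,60],[0,-85,75],[0,-118,75],[5,-150,75]],"yaw":[0,-0.1,-0.2,-0.3,-0.4],"gripper":[255,255,255,255,255]}' 
```

```text
time_s: 4.32
ee_pos: [0.4866, 0.2508, 0.0411]
eef_rot: [-3.14, 0.0, 2.246]
force: [0.5, 0.2, -1.3]
grip_width: 0.0159
time_s: 4.73
ee_pos: [0.486, 0.2505, 0.1832]
eef_rot: [-3.139, -0.0, 2.246]
force: [0.5, 0.4, -2.5]
grip_width: 0.0159
time_s: 5.15
ee_pos: [0.4903, 0.0992, 0.2601]
eef_rot: [-3.142, 0.0, 1.842]
force: [0.0, 1.2, -2.1]
grip_width: 0.0157
```

```bash

python3 -m creep '{"translation":[[5,-32,0],[11,-64,0],[18,-96,0],[25,-126,0],[34,-156,0]],"yaw":[-0.1,-0.2,-0.3,-0.4,-0.47],"gripper":[255,255,255,255,255]}' >/dev/null
python3 -m creep '{"translation":[[7,-32,0],[14,-64,0],[21,-96,-20],[28,-126,-50],[34,-154,-80]],"yaw":[-0.1,-0.2,-0.3,-0.4,-0.46],"gripper":[255,255,255,255,255]}' 
python3 -m creep '{"translation":[[0,0,-20],[0,0,-40],[0,0,-40]],"yaw":[0,0,0],"gripper":[255,255,255]}' 
python3 - <<'E'
from h import *
snap('wrist','w2');snap('top','t2')
a=cv2.imread('pics/w2.png');b=cv2.imread('pics/t2.png')[130:260,290:420]
cv2.imwrite('pics/c2.png',np.hstack([cv2.resize(a,(480,360)),cv2.resize(b,(300,300)) if 0 else cv2.copyMakeBorder(cv2.resize(b,(310,310)),0,50,0,0,0)]))
E
```

```text
time_s: 5.98
ee_pos: [0.5578, -0.2134, 0.1819]
eef_rot: [3.14, -0.0, 0.901]
force: [1.4, -1.0, -2.0]
grip_width: 0.0159
time_s: 6.23
ee_pos: [0.556, -0.2132, 0.1381]
eef_rot: [-3.137, 0.002, 0.9]
force: [0.0, 1.5, -2.3]
grip_width: 0.0161
```

View pics/c2.png

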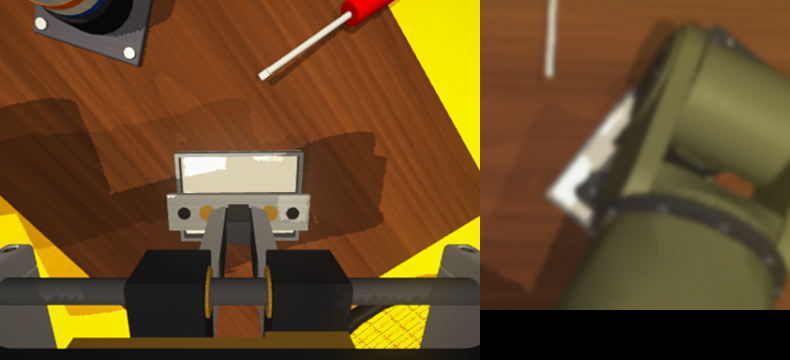

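The wrist view shows the plate held level, with the long compartment's far wall at about (175..303,151) in the 480-wide image, parallel to the plate. I'll measure the rim and plate from the wrist depth.

```bash
python3 - <<'E'
from h import *
from scipy.spatial.transform import Rotation as R
c=np.load('pics/w2.npz');W,I=cloud('w2');print(c['ee'],c['rot'])
a=np.radians(-37.6); s=np.array([.558,-.2105,0]); ex=np.array([np.cos(a),np.sin(a),0]);ey=np.array([-np.sin(a),np.cos(a),0])
L=np.stack([(W-s)@ex,(W-s)@ey,W[...,2]],-1)*1000
near=(abs(L[...,0])<90)&(abs(L[...,1])<60)
m=near&(L[...,2]>12.5)&(L[...,2]<32); p=L[m]; print('tray',m.sum(),p.min(0).round(1),p.max(0).round(1),np.percentile(p,[1,99],axis=0).round(1))
print(cv2.minAreaRect(p[p[:,1]>5][:,:2].astype(np.float32)))
for n,z0,z1 in(('rim',22,32),('floor',11,19)):
    q=L[near&(L[...,2]>z0)&(L[...,2]<z1)]; print(n,len(q),np.percentile(q,[1,50,99],axis=0).round(1))
m=near&(L[...,2]>90)&(L[...,2]<125)&(I.min(2)>90); q=L[m];print('plate',m.sum(),np.percentile(q,[1,50,99],axis=0).round(1))
# corners picked in image
T=c['tool_from_camera'];M=R.from_euler('xyz',c['rot']).as_matrix()
cv2.imwrite('pics/c3.png',cv2.resize(cv2.imread('pics/w2.png')[150:270,165:345],(750,500),interpolation=cv2.INTER_CUBIC))
E
```

```text
[ 0.55596028 -0.2131722   0.13812837] [-3.13667517e+00  1.62789093e-03  8.99568558e-01]
tray 6074 [-89.9 -59.8  12.5] [89.8 60.  29. ] [[-68.8 -17.5  12.9]
 [ 67.2  30.7  28. ]]
((1.18695068359375, 32.04440689086914), (54.84809494018555, 177.04444885253906), 89.63925170898438)
rim 1043 [[-69.4 -13.8  22.4]
 [ -2.5  27.4  26.7]
 [ 68.   30.6  28.5]]
floor 7801 [[-88.5 -33.9  11. ]
 [ -0.7  12.8  14.3]
 [ 87.8  59.   17.2]]
plate 3623 [[-54.5 -16.5 111.6]
 [ -0.2   4.6 113.8]
 [ 53.2  13.1 116. ]]
```

View pics/c3.png

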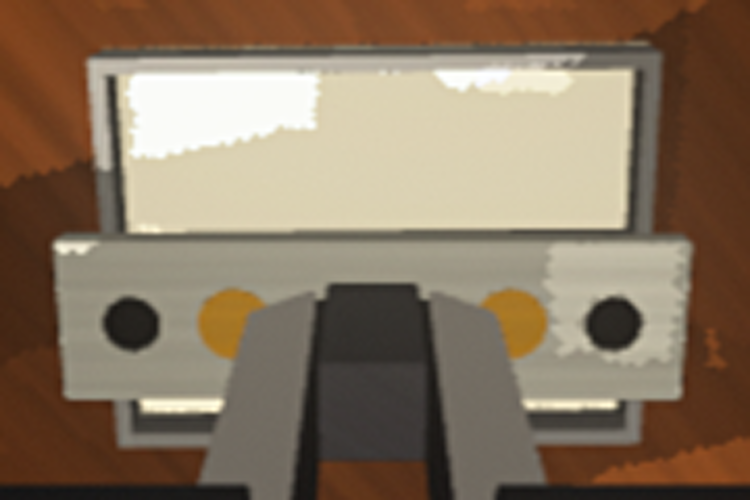

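The crop shows the plate over the tray: far wall at y≈55, divider just hidden under the plate's far edge at y≈235. The plate needs about 5 mm more toward the far wall and about 1° of yaw. I'll correct both and lower it.

```bash

python3 -m creep '{"translation":[[3,4,-10],[3,4,-35],[3,4,-60],[3,4,-72],[3,4,-72]],"yaw":[0.015,0.015,0.015,0.015,0.015],"gripper":[255,255,255,255,255]}' 
python3 -m creep '{"translation":[[0,0,-8],[0,0,-15],[0,0,-19],[0,0,-19]],"yaw":[0,0,0,0],"gripper":[255,255,255,255]}' 
```

```text
time_s: 6.75
ee_pos: [0.56, -0.2084, 0.0687]
eef_rot: [-3.139, 0.001, 0.917]
force: [-0.7, 0.4, -2.4]
grip_width: 0.0159
time_s: 7.08
ee_pos: [0.56, -0.2083, 0.0494]
eef_rot: [-3.139, 0.001, 0.917]
force: [-0.2, -0.8, -1.8]
grip_width: 0.0158
```

```bash

python3 -m creep '{"translation":[[0,0,-2],[0,0,-4],[0,0,-5],[0,0,-5]],"yaw":[0,0,0,0],"gripper":[255,255,255,255]}' 
```

```text
time_s: 7.42
ee_pos: [0.5601, -0.2084, 0.0451]
eef_rot: [-3.14, 0.001, 0.917]
force: [-2.6, 1.0, 3.8]
grip_width: 0.0157
```

Contact: the vertical force rose about 6 N at the expected height. I'll release and retreat.

```bash

python3 -m creep '{"translation":[[0,0,0],[0,0,0],[0,0,0],[0,0,0],[0,0,0]],"yaw":[0,0,0,0,0],"gripper":[140,140,140,140,140]}' 
python3 -m creep '{"translation":[[0,0,10],[0,0,45],[0,0,85],[0,0,125],[0,0,165]],"yaw":[0,0,0,0,0],"gripper":[140,140,140,140,140]}' 
python3 -m creep '{"translation":[[-3,15,20],[-5,40,30],[-5,70,30],[-5,105,30],[-5,140,30]],"yaw":[0.1,0.2,0.3,0.4,0.5],"gripper":[0,0,0,0,0]}' 
python3 - <<'E'
from h import *
snap('top','t3');snap('side','s3')
b=cv2.imread('pics/t3.png')[130:260,290:420];a=cv2.imread('pics/s3.png')[110:250,190:330]
cv2.imwrite('pics/c4.png',np.hstack([cv2.resize(b,(400,400)),cv2.resize(a,(400,400))]))
W,I=cloud('s3');Z=W[...,2]
m=np.isfinite(Z)&(Z>.152)&(Z<.18)&(np.hypot(W[...,0]-.564,W[...,1]-.016)<.04);print('cap side',m.sum(),W[m].min(0),W[m].max(0))
E
```

```text
time_s: 7.83
ee_pos: [0.5602, -0.2084, 0.0451]
eef_rot: [-3.14, 0.001, 0.917]
force: [0.3, -0.4, -0.4]
grip_width: 0.0417
time_s: 8.25
ee_pos: [0.5598, -0.2083, 0.2129]
eef_rot: [-3.14, 0.001, 0.917]
force: [-0.1, -1.2, -0.8]
grip_width: 0.0424
time_s: 8.67
ee_pos: [0.5544, -0.0671, 0.2439]
eef_rot: [-3.141, 0.001, 1.421]
force: [0.1, -0.5, -0.2]
grip_width: 0.0722
cap side 493 [ 0.54148192 -0.00428756  0.15213958] [0.5879071  0.04218971 0.17343604]
```

View pics/c4.png

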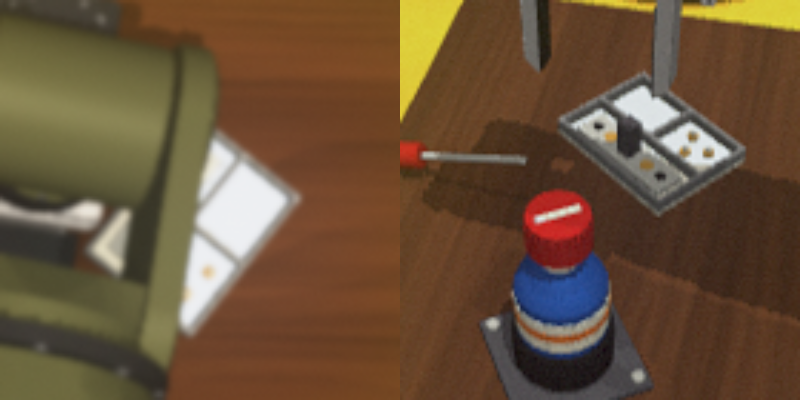

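The plate lies flat in the long compartment with its post up and released, and the bystanders are untouched. I'll move above the cap and measure it with the wrist camera.

```bash

python3 -m creep '{"translation":[[3,20,0],[6,42,0],[8,64,0],[10,84,0],[10,84,0]],"yaw":[0,0,0,0,0],"gripper":[0,0,0,0,0]}' 
python3 - <<'E'
from h import *
snap('wrist','w4');W,I=cloud('w4');I=I.astype(int);Z=W[...,2]
c=np.load('pics/w4.npz');print(c['ee'],c['rot'])
h=np.hypot(W[...,0]-.564,W[...,1]-.017)<.035
m=h&(Z>.165)&(Z<.18); p=(W[m][:,:2]*1000).astype(np.float32); print(m.sum(),np.median(Z[m]),cv2.minEnclosingCircle(p),p.min(0),p.max(0))
m2=m&(I[...,1]>150); print('stripe',m2.sum(),cv2.minAreaRect((W[m2][:,:2]*1000).astype(np.float32)))
E
```

```text
time_s: 9.18
ee_pos: [0.5648, 0.0217, 0.2446]
eef_rot: [3.142, -0.0, 1.426]
force: [-1.4, 0.3, 0.7]
grip_width: 0.0939
[0.56480451 0.02173724 0.24463012] [ 3.14157476e+00 -3.60881802e-04  1.42593106e+00]
1892 0.1718892799084889 ((564.2881469726562, 17.628812789916992), 23.36844253540039) [541.31866    -4.5834417] [587.3846    40.940056]
stripe 193 ((565.0304565429688, 17.604717254638672), (31.551837921142578, 6.052398681640625), 33.14277648925781)
```

View pics/w4.png

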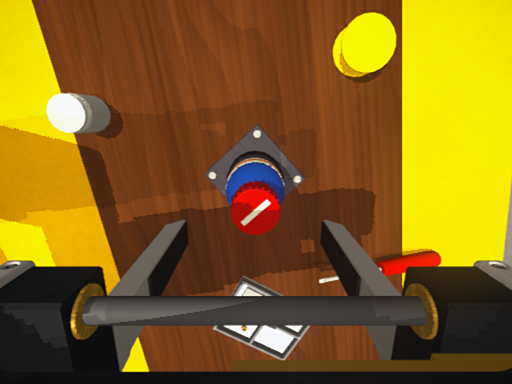

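The wrist view shows the cap at pixel (255,210) between the jaws, measured at (564.5, 17.5) with its top at 172 mm. All three cameras agree. I'll go down around the cap and close, gently at first.

```bash

python3 -m creep '{"translation":[[0,-4,0],[0,-4,-20],[0,-4,-45],[0,-4,-65],[0,-4,-72]],"yaw":[0,0,0,0,0],"gripper":[0,0,0,0,0]}' 
python3 -m creep '{"translation":[[0,0,-8],[0,0,-11],[0,0,-11]],"yaw":[0,0,0],"gripper":[0,50,80]}' 
```

```text
time_s: 9.65
ee_pos: [0.5637, 0.0146, 0.1699]
eef_rot: [-3.138, 0.001, 1.424]
force: [-0.7, 0.5, -0.5]
grip_width: 0.094
time_s: 9.9
ee_pos: [0.5637, 0.014, 0.1589]
eef_rot: [-3.138, 0.001, 1.423]
force: [-0.2, -0.2, 0.7]
grip_width: 0.084
```

```bash

python3 -m creep '{"translation":[[1,3,0],[1,3,0],[1,3,0],[1,3,0]],"yaw":[0,0,0,0],"gripper":[110,110,110,110]}' 10
python3 -m creep '{"translation":[[0,0,0],[0,0,0],[0,0,0],[0,0,0]],"yaw":[0,0,0,0],"gripper":[160,160,160,160]}' 10
```

```text
time_s: 10.23
ee_pos: [0.5649, 0.0171, 0.1595]
eef_rot: [-3.138, 0.001, 1.423]
force: [0.4, -0.9, -0.5]
grip_width: 0.0571
time_s: 10.57
ee_pos: [0.5651, 0.0172, 0.1597]
eef_rot: [-3.139, 0.001, 1.423]
force: [0.8, 1.0, 1.8]
grip_width: 0.0449
```

Gripped at 45 mm with no side load. I'll firm the grip and press down.

```bash

python3 -m creep '{"translation":[[0,0,0],[0,0,0],[0,0,0]],"yaw":[0,0,0],"gripper":[255,255,255]}' 50
python3 -m creep '{"translation":[[0,0,-2],[0,0,-4],[0,0,-6],[0,0,-6]],"yaw":[0,0,0,0],"gripper":[255,255,255,255]}'

```

```text
time_s: 10.82
ee_pos: [0.5651, 0.0172, 0.1598]
eef_rot: [-3.139, 0.001, 1.423]
force: [-0.1, 0.6, 1.3]
grip_width: 0.0441
time_s: 11.15
ee_pos: [0.5651, 0.0172, 0.154]
eef_rot: [-3.139, 0.001, 1.423]
force: [-2.9, 0.1, 9.0]
grip_width: 0.0443
```

Travel is 5.8 mm at 9 N, which matches the spring with no slip. Now I'll turn CCW in steps while keeping it pressed.

```bash

python3 -m creep '{"translation":[[0,0,-0.5],[0,0,-0.5],[0,0,-0.5],[0,0,-0.5]],"yaw":[0.05,0.12,0.2,0.27],"gripper":[255,255,255,255]}'
python3 -c "
from h import *
print(ctrl.get_obs()['moment'])"

```

```text
time_s: 11.48
ee_pos: [0.5655, 0.0172, 0.1543]
eef_rot: [-3.141, 0.001, 1.697]
force: [-1.3, -0.2, 8.6]
grip_width: 0.0438
[ 0.00389291  0.17895938 -0.05357687]
```

```bash

python3 -m creep '{"translation":[[0,0,-0.8],[0,0,-0.8],[0,0,-0.8],[0,0,-0.8],[0,0,-0.8]],"yaw":[0.07,0.14,0.22,0.3,0.36],"gripper":[255,255,255,255,255]}'
python3 -m creep '{"translation":[[0,0,-0.8],[0,0,-0.8],[0,0,-0.8],[0,0,-0.8],[0,0,-0.8]],"yaw":[0.07,0.14,0.22,0.3,0.36],"gripper":[255,255,255,255,255]}'
python3 -c "
from h import *
print(ctrl.get_obs()['moment'])"

```

```text
time_s: 11.9
ee_pos: [0.5657, 0.0172, 0.1542]
eef_rot: [3.141, 0.001, 2.062]
force: [-3.3, -0.7, 8.6]
grip_width: 0.0439
time_s: 12.32
ee_pos: [0.5657, 0.0173, 0.154]
eef_rot: [3.141, 0.001, 2.426]
force: [-2.8, 1.1, 8.8]
grip_width: 0.0441
[ 0.12148028  0.42843548 -0.03174191]
```

```bash

python3 -m creep '{"translation":[[0,0,-0.8],[0,0,-0.8],[0,0,-0.8],[0,0,-0.8],[0,0,-0.8]],"yaw":[0.09,0.18,0.27,0.36,0.45],"gripper":[255,255,255,255,255]}'
python3 - <<'E'
from h import *
o=ctrl.get_obs();print(o['moment'])
snap('side','s5');snap('wrist','w5')
a=cv2.imread('pics/s5.png')[160:250,200:290];b=cv2.imread('pics/w5.png')[140:300,176:336]
cv2.imwrite('pics/c5.png',np.hstack([cv2.resize(a,(400,400),interpolation=cv2.INTER_CUBIC),cv2.resize(b,(400,400),interpolation=cv2.INTER_CUBIC)]))
W,I=cloud('w5');I=I.astype(int);m=(np.hypot(W[...,0]-.565,W[...,1]-.0175)<.022)&(W[...,2]>.15)&(W[...,2]<.18)&(I[...,1]>140)
print(m.sum(),cv2.minAreaRect((W[m][:,:2]*1000).astype(np.float32)))
E
```

```text
time_s: 12.73
ee_pos: [0.5655, 0.0173, 0.1537]
eef_rot: [3.141, 0.001, 2.88]
force: [-5.4, 0.4, 9.0]
grip_width: 0.0441
[ 0.10361196  0.87560773 -0.10221428]
431 ((565.1265869140625, 17.61163902282715), (6.570500373840332, 32.24406051635742), 26.59890365600586)
```

View pics/c5.png

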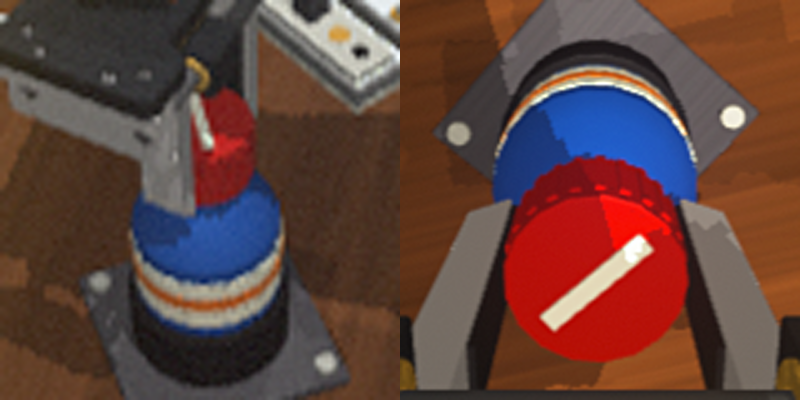

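The stripe went from 33° to 116.6°, so the cap turned 83.5° without slipping. I'll lift straight up.

```bash

python3 -m creep '{"translation":[[0,0,2],[0,0,6],[0,0,10],[0,0,15]],"yaw":[0,0,0,0],"gripper":[255,255,255,255]}'
python3 -m creep '{"translation":[[0,0,10],[0,0,25],[0,0,40],[0,0,55],[0,0,65]],"yaw":[0,0,0,0,0],"gripper":[255,255,255,255,255]}'
```

```text
time_s: 13.17
ee_pos: [0.5653, 0.0172, 0.1685]
eef_rot: [3.141, 0.0, 2.88]
force: [1.1, -0.5, -0.8]
grip_width: 0.0442
time_s: 13.58
ee_pos: [0.5655, 0.0172, 0.2356]
eef_rot: [3.141, 0.002, 2.88]
force: [0.0, 0.0, 0.5]
grip_width: 0.0442
```

```bash

python3 -m creep '{"translation":[[0,0,10],[0,0,20],[0,0,28],[0,0,28],[0,0,28]],"yaw":[0,0,0,0,0],"gripper":[255,255,255,255,255]}'
python3 -m creep '{"translation":[[0,0,0],[0,0,0],[0,0,0]],"yaw":[0,0,0],"gripper":[255,255,255]}'
python3 - <<'E'
from h import *
print(ctrl.get_obs()['ee_pos'],ctrl.get_obs()['joint_vel'].round(3))
snap('side','s6');snap('wrist','w6')
a=cv2.imread('pics/s6.png');b=cv2.imread('pics/w6.png')[140:300,176:336]
cv2.imwrite('pics/c6.png',np.hstack([a[:,:400],cv2.resize(b,(384,384),interpolation=cv2.INTER_CUBIC)]))
W,I=cloud('w6');I=I.astype(int);m=(np.hypot(W[...,0]-.565,W[...,1]-.0175)<.026)&(W[...,2]>.26)&(W[...,2]<.29)&(I[...,0]>150)
P=W[m];print(m.sum(),np.median(P,0),cv2.minEnclosingCircle((P[:,:2]*1000).astype(np.float32)))
print('tilt',np.linalg.lstsq(np.c_[P[:,:2],np.ones(len(P))],P[:,2],rcond=None)[0][:2])
E
```

```text
time_s: 14.0
ee_pos: [0.5656, 0.0172, 0.2635]
eef_rot: [3.141, 0.002, 2.88]
force: [-0.5, 0.7, -1.0]
grip_width: 0.0442
time_s: 14.25
ee_pos: [0.5654, 0.0173, 0.263]
eef_rot: [3.141, 0.001, 2.88]
force: [0.1, -0.8, -0.3]
grip_width: 0.0444
[0.56543174 0.01725476 0.26296981] [ 0.    -0.002 -0.002  0.002  0.001 -0.001]
3856 [0.5638203  0.01821253 0.27522466] ((564.8912963867188, 17.696537017822266), 22.97441864013672)
tilt [ 0.01191774 -0.00639766]
```

View pics/c6.png

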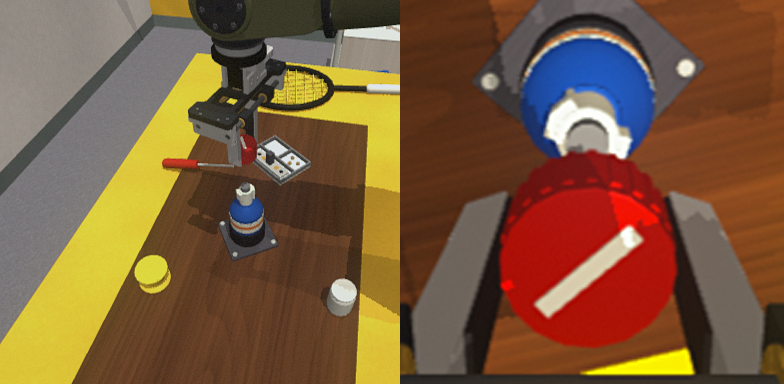

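The cap is off and held level. Its top is at 275 mm, so its centre is about 101 mm above the mouth and directly over it. The plate is still in its compartment and the bystanders haven't moved.

```bash
python3 -c "
from h import *
print(ctrl.hand_in())"
```

```text
the job is handed in; nothing more can be done
None
```

The job is done and handed in at about 14.4 s of the 54 s allowed; the hand-in gave no verdict.

- **Plate:** I gripped it by the post, laid it flat in the long compartment post upwards and let go. The side view shows it lying there, still in place at the end.
- **Cap:** I pressed it about 6 mm at roughly 9 N, which matches the spring. I then turned it 83.5° counter-clockwise by the stripe, with almost no twisting resistance, and lifted it straight off.
- **Final hold:** The cap is held at 50 N and level, with a measured tilt under 1°. Its centre is about 101 mm above the mouth and within about 1 mm sideways.
- **Bystanders:** The reel, the screwdriver and the tin look untouched in the last side view.

No check failed. The cameras disagreed with each other by 2–3 mm at most, within what the grips and the tray needed.

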